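# Slide the silver remote and the stylus down to the caddy's back stop

### The arm

A 7-joint arm with a two-finger parallel gripper is mounted at the origin on the work surface. World frame = base frame: x ahead of the robot, y to its left, z up, the work surface at z = 0. Lengths are in m, angles in rad, forces in N, time in s.
With the tool pointing down it reaches from about 0.425 to 0.925 m from the base axis. Payload 6.8 kg.
Tool frame: the origin (TCP) lies at the very end of the fingers, on their centre line; the grasp point (between the pads) lies 19 mm behind it (bot.grasp_offset is the distance from the TCP to the grasp point, in m); z points along the fingers, y is the direction in which the jaws open and shut (so a half turn about z gives the same grasp; the last joint's range is limited). The gripper opens to 85 mm and grips with 20 to 120 N. Pads are 22 mm wide; open, the fingers measure 114 mm over their backs; the gripper's body (76 mm by 85 mm) begins 54 mm behind the grasp point. The pads swing forward as they close: fully open they stand 13 mm farther back than shut.
Start: joints at [-0.108, 0.477, 0.022, 1.555, -0.011, 1.109, -0.083], TCP at [0.675, 0, 0.231] pointing down, gripper open.
Joint ranges: [-2.96, 2.96], [-0.34, 2.1], [-1.41, 1.46], [0.24, 2.44], [-1.37, 4.51], [0.17, 1.92], [-2.96, 2.96]. Speed limits (rad/s): [2.39, 2.39, 3.14, 3.14, 3.14, 3.14, 3.14].

### API

Orientations are given as a unit quaternion [w, x, y, z].
In Python, from station import monitor, cams, bot, finder gives the robot as it stands.
- The arm moves only by the tool jog_arm, never from a script. Its argument "plan" is a list of rows, each an object of numbers: "x", "y", "z": the shift along the tool's x, y, z as a fraction of full scale; "wx", "wy", "wz": the turn, a rotation vector about the tool's x, y, z as a fraction of full scale. A call has 1 to 12 rows; each row is the pose to reach, as a shift and turn from the pose measured when the call began, along the tool's axes at that moment, turning the shorter way round; what a row does not reach only later rows make up. Full scale, the value 1, is 20 cm for a shift and 180 degrees for a turn. A row lasts 1/12 s, in which the tool goes at most 41.7 mm and 7.16 degrees, less where a joint would pass 70% of its speed; a pose out of reach is approached as far as the arm can. A call with a number of a shift or a turn outside -1 to 1 is refused whole. A call with a gripper value outside its range is refused whole. "hand" is the opening, from -1 (shut) to 1 (fully open), set as the call begins (left out, the last holds). The fingers move at their own pace and stop on an object; "grip_force" is the grip in N (left out, the last holds). Time passes only in rows, so rows that repeat a pose let the fingers close. It gives the time, the measured TCP pose, the force and the opening at its end, in the units of the state.
- monitor.get_obs(): the state, without advancing time (a new reading comes with each control period).
- cams.read_camera(name): name is "scene" or "side" or "wrist"; returns the picture (384x512x3 uint8, red, green, blue); there is no depth.
- cams.get_calibration(name): a dict with "fx", "fy", "cx", "cy" (pixels), "extrinsics" (4x4, takes a point from world to camera coordinates). Camera axes: x right, y down, z forward; pixel columns grow to the right and rows downward; lengths in m; the calibration is good to about 2 mm. A picture is of the moment at which its call begins: read the wrist's pose just before it. get_calibration takes no time and is no camera call; for the wrist camera it gives the pose at the moment of the call.
- bot.hand_in(): hands the job in, once; it reports no verdict.
Trained networks look in the newest picture that a camera, given by its name, has taken for a name from the list of things; names that differ only in an ending like _2 or _b are one class to them, and where a whole thing is asked for, a point or a joint stands for the part that bears it (a point fixed in the world has none). Each returns a list of dicts, best first, with "confidence" (0 to 1); they miss things now and then, are a little off and sometimes report something else, mostly with a low value. They report only what shows in the picture. A call takes as long as a camera call. They do not tell look-alikes from the thing itself.
- finder.find_in(camera, target): "bbox" ([left, top, width, height] in pixels, round what is visible of it).
- finder.place_of(camera, target): "location" ([column, row] in pixels: a listed point, or the origin of a listed thing).
The state is a dict: "t": time; "q": joint angles; "joint_vel": joint speeds; "joint_torque": joint torques, N m; "eef_pos": TCP position; "tool_rot": TCP orientation; "contact_force": force on the tool from outside, world axes, zero at the start; "torque": the same for the moment, N m; "gripper_width": opening from 0.0 (shut) to 1.0 (fully open).
Only numpy, scipy, OpenCV 4.12 (cv2) and the standard library are available. Lean on these libraries where they do the work, as an engineer would, in place of code of your own. Each camera call takes 0.05 s, during which the arm holds its last target. There are 200 camera calls.

### The job

On the cabinet stands a charcoal two-tier caddy whose lower tier is a sloped tray with three lanes. Slide the silver remote and the blue stylus down the slope, without lifting them out of the tray, until each rests against the back stop. Leave the black remote where it is, further up in its lane.

Things in the scene. Friction and masses are not known exactly. Their poses are not given: they have to be found in the camera images.
- tray: Sloped lower tier, fixed. Origin: floor centre line at the foot of the back stop. x runs 12 deg downhill to the stop, y across, z square to the floor. Floor x -270 mm (open upper end, by the robot) to 0; stop 32 high. Lanes 60 wide at y -64, 0, 64; walls 4 thick, 13 high. Upper tier behind the stop (x 5 to 160, 105 above cabinet; dish, coin box to 150). Things stay put by friction until pushed.
- silver_remote_mid (a point): Centre of the silver remote control, a slab 140 x 44 x 20 mm with black keys, 0.13 kg, lying flat and lengthwise in any one of the lanes, its lower end 55 to 85 mm short of the stop. x: along its length, down the slope; z: out of its key face. Against the stop, its centre is 70 mm from it.
- stylus_mid (a point): Centre of the blue pen-shaped stylus, flat-sided, 140 mm long, 15 x 15 mm, 0.03 kg, silver tip towards the stop, blunt flat end uphill, lying lengthwise in another lane, its tip 55 to 85 mm short of the stop. x: along its length to the tip; z: up from the floor. Against the stop, its centre is 70 mm from it.
- black_remote_mid (a point): Centre of the black remote control, shape and size of the silver one, grey keys, lying in the remaining lane 55 to 85 mm short of the stop; to be left there. x: along its length, down the slope; z: out of its key face.
There are look-alikes about, which are no part of the job. Of the things like the part that bears silver_remote_mid, leave any that is pink or red; of the rest the larger one is meant.

How it is judged:
At the end, for the whole second after the job is handed in: The silver remote and the blue stylus lie at rest on the tray floor, each with its lower end within 12 mm of the back stop, and the black remote is within 20 mm of where it began (x of silver_remote_mid in the frame of tray between -0.082 and -0.045 m and y of silver_remote_mid in the frame of tray between -0.1 and 0.1 m and z of silver_remote_mid in the frame of tray below 0.022 m and linear speed of each of silver_remote, stylus below 0.02 m/s and x of stylus_mid in the frame of tray between -0.082 and -0.045 m and y of stylus_mid in the frame of tray between -0.1 and 0.1 m and z of stylus_mid in the frame of tray below 0.02 m and distance of black_remote_mid from where it was at the start of the episode below 0.02 m); the robot touches nothing.
It fails at once if the silver remote or the stylus is lifted out of the tray (its centre more than 50 mm off the tray floor) (z of any of silver_remote_mid, stylus_mid in the frame of tray above 0.05 m).
It fails at once if the black remote is moved more than 20 mm (distance of black_remote_mid from where it was at the start of the episode above 0.02 m).
It also fails if it takes over 42 s, if anything falls off the work surface, if the arm or the gripper's body presses on something with over 40 N, if the wrist force passes 120 N, or if a joint passes its speed limit or range.

## Working session

There is one attempt and no reset: what is moved stays moved. The work goes in short steps, Python scripts to look and compute and a tool call to move; the robot and the scene stay as the last step left them, time stands still between calls to the robot, and variables do not carry over. Pictures are saved under pics/ and viewed, about 8 in all and at most 12, crops included, and the job is handed in when it is done.

Besides the shell and the picture viewer there is one more tool, called after "Emit:" as name(argument=value, ...) on one line, values as JSON. jog_arm: Moves the arm, as the interface text tells. Shift numbers are shares of 20 cm and turn numbers shares of 180 degrees, none past 1 either way. Its arguments: {"type":"object","properties":{"plan":{"type":"array","items":{"type":"object","properties":{"x":{"type":"number","minimum":-1,"maximum":1},"y":{"type":"number","minimum":-1,"maximum":1},"z":{"type":"number","minimum":-1,"maximum":1},"wx":{"type":"number","minimum":-1,"maximum":1},"wy":{"type":"number","minimum":-1,"maximum":1},"wz":{"type":"number","minimum":-1,"maximum":1}}}},"hand":{"type":"number"},"grip_force":{"type":"number"}},"required":["plan"]}

```bash
mkdir -p pics; ls; cat > h.py <<'E'
import numpy as np, cv2
from station import monitor,cams,bot,finder
E
python3 - <<'E'
from h import *
for c in ("scene","side","wrist"):
    k=cams.get_calibration(c); im=cams.read_camera(c); np.savez(f"pics/{c}0.npz",im=im,**k)
    cv2.imwrite(f"pics/{c}0.png",cv2.resize(im[...,::-1],(768,576),interpolation=cv2.INTER_CUBIC))
    E=np.array(k["extrinsics"]); print(c,k["fx"],-E[:3,:3].T@E[:3,3])
    for t in ("silver_remote_mid","stylus_mid","black_remote_mid","tray"):
        print(t,[(np.round(d["location"]).tolist(),round(d["confidence"],2)) for d in finder.place_of(c,t)][:4])
o=monitor.get_obs(); print(o["t"],o["eef_pos"],o["tool_rot"],o["contact_force"])
E
```

```text
pics
scene 361.44017896011684 [ 0.76593006 -0.36645308  0.57300739]
silver_remote_mid [([185.0, 171.0], 0.9), ([298.0, 203.0], 0.75), ([237.0, 345.0], 0.74), ([346.0, 162.0], 0.71)]
stylus_mid [([310.0, 182.0], 0.85)]
black_remote_mid [([274.0, 230.0], 0.67)]
tray []
side 452.92766525953425 [0.30225708 0.65080047 0.51018666]
silver_remote_mid [([150.0, 284.0], 0.87), ([255.0, 156.0], 0.79), ([365.0, 248.0], 0.63), ([222.0, 185.0], 0.62)]
stylus_mid [([209.0, 199.0], 0.94)]
black_remote_mid [([239.0, 168.0], 0.86)]
tray [([171.0, 178.0], 0.58)]
wrist 301.8133441211043 [0.67445927 0.0673495  0.37421475]
silver_remote_mid [([188.0, 167.0], 0.75), ([234.0, 324.0], 0.63), ([186.0, 106.0], 0.6)]
stylus_mid [([187.0, 104.0], 0.91)]
black_remote_mid [([190.0, 230.0], 0.64)]
tray [([308.0, 184.0], 0.7)]
0.75 [6.75015137e-01 2.89226771e-06 2.31307514e-01] [-3.85953806e-06  7.07107486e-01  7.07106076e-01  5.56569556e-06] [-0.13470375  0.16283679 -0.48125445]
```

View pics/scene0.png

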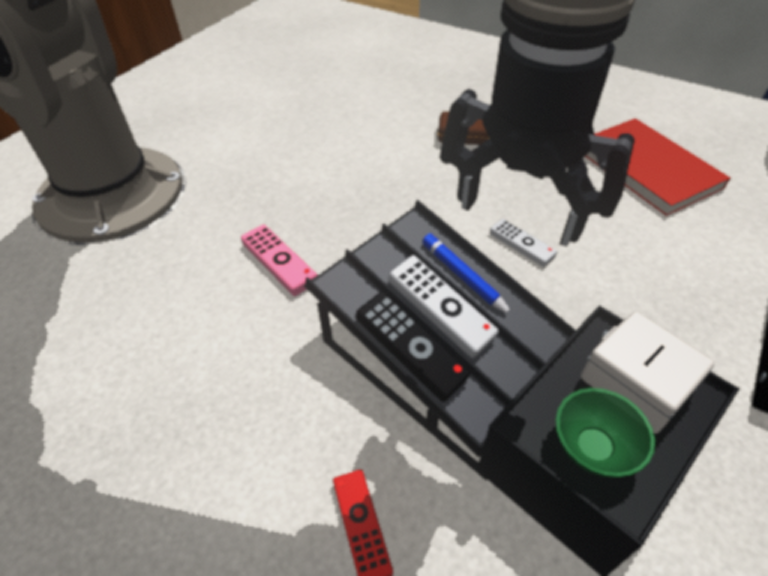

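View pics/wrist0.png

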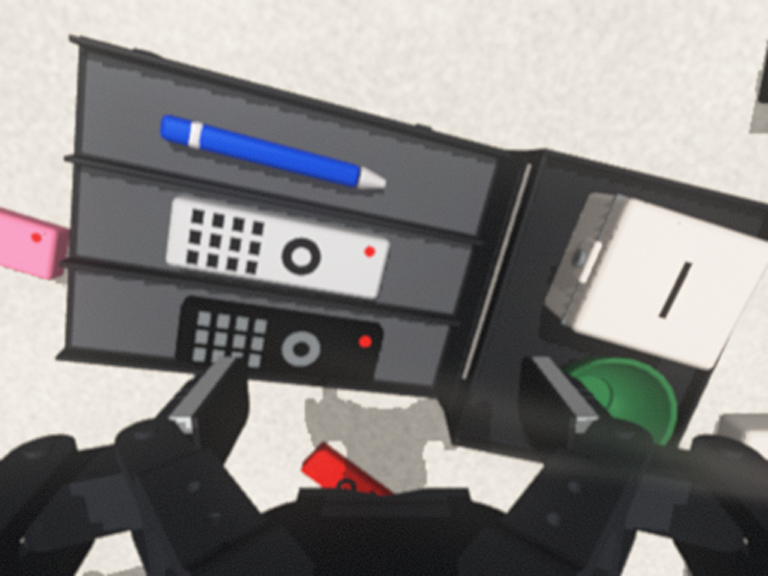

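View pics/side0.png

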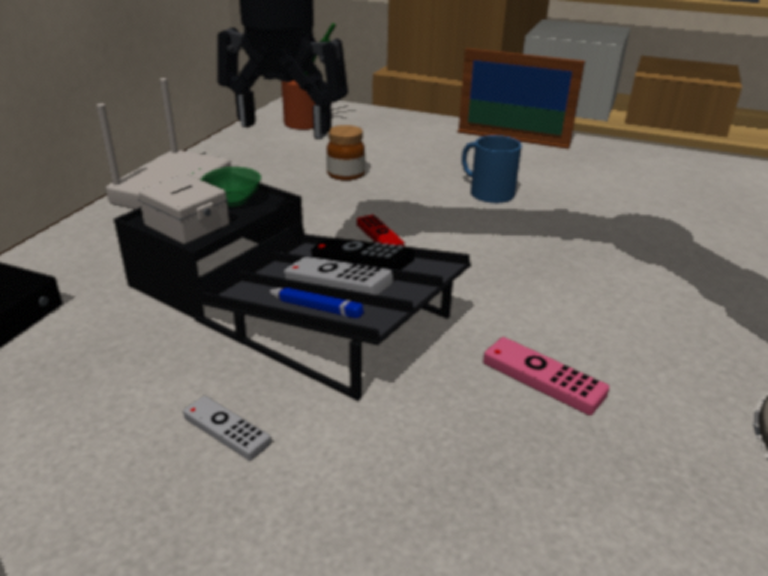

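The silver remote is in the middle lane (wrist 277,247 in the 768 px view), the stylus in the left lane (272,152), and the black remote in the right lane (280,335). The pink, red and small silver remotes lie outside the tray. Next I fit the tray pose and the object positions from all three views.

```bash
cat >> h.py <<'E'
from scipy.optimize import least_squares
from scipy.spatial.transform import Rotation as R
def proj(k,p):
    E=np.array(k["extrinsics"]); c=np.atleast_2d(p)@E[:3,:3].T+E[:3,3]
    return np.c_[k["fx"]*c[:,0]/c[:,2]+k["cx"],k["fy"]*c[:,1]/c[:,2]+k["cy"]]
def TR(v): # tray: x,y,z,yaw
    return R.from_euler("ZY",[v[3],np.radians(12)]).as_matrix(),np.array(v[:3])
E
python3 - <<'E'
from h import *
K={c:dict(np.load(f"pics/{c}0.npz")) for c in("scene","side","wrist")}
C={"wrist":[(72,38,.096),(69,157,.032),(67,262,-.032),(60,357,-.096)],
"scene":[(418,205,.096),(384,228,.032),(348,253,-.032),(309,281,-.096)],
"side":[(378,335,.096),(470,259,-.096)]}
P={"silver":{"scene":(298,203),"side":(222,185),"wrist":(188,167)},"stylus":{"scene":(310,182),"side":(209,199),"wrist":(187,104)},"black":{"scene":(274,230),"side":(239,168),"wrist":(190,230)}}
off={"silver":(0,.01),"stylus":(.064,.0075),"black":(-.064,.01)}
def res(v):
    M,t=TR(v);r=[]
    for c,l in C.items():
        for u,w,y in l: r.append(proj(K[c],M@[-.27,y,.013]+t)[0]-np.array([u,w])/1.5)
    return np.ravel(r)
s=least_squares(res,[.8,0,.05,0],loss="soft_l1");print(s.x,np.round(s.fun if 0 else res(s.x),1))
M,t=TR(s.x); np.save("tray.npy",s.x)
for n,d in P.items():
    f=lambda p:np.ravel([proj(K[c],p)[0]-q for c,q in d.items()])
    q=least_squares(f,t).x; print(n,"world",q.round(4),"tray",(M.T@(q-t)).round(4),"res",f(q).round(1))
# stop line checks, wrist (768 px)
print(proj(K["wrist"],[M@[0,y,.032]+t for y in(.09,-.09)])*1.5,"floor",proj(K["wrist"],[M@[0,y,0]+t for y in(.09,-.09)])*1.5)
for c in K: print(c,(proj(K[c],[M@[-.27,y,.0]+t for y in(.096,-.096)]+[M@[0,y,.013]+t for y in(.096,-.096)])*1.5).round().tolist())
E
```

```text
[ 0.73920988 -0.01716845  0.02947228 -0.21438718] [ 0.6  0.6  0.1  0.2 -0.8 -0.2  1.9 -1.7 -2.1 -2.  -1.4 -1.3 -1.3 -0.6
 -1.5 -0.2 -1.1 -0.  -3.1 -0.5]
silver world [0.6088 0.0112 0.0756] tray [-1.401e-01 -1.000e-04  1.740e-02] res [-3.3 -0.4  0.5 -1.3  1.9 -1.3]
stylus world [0.6095 0.0701 0.0763] tray [-0.1519  0.0577  0.0156] res [-0.4 -0.7 -1.2  0.6 -0.2  0.6]
black world [ 0.6051 -0.0583  0.0744] tray [-0.129  -0.0687  0.0185] res [-0.5 -0.   0.3 -0.4  0.4 -0.4]
[[518.57873071 158.30055074]
 [450.64457821 395.78458073]] floor [[497.50489835 156.57549933]
 [437.52730938 375.56457771]]
scene [[413.0, 208.0], [307.0, 287.0], [580.0, 336.0], [483.0, 447.0]]
side [[378.0, 346.0], [466.0, 268.0], [200.0, 298.0], [299.0, 238.0]]
wrist [[83.0, 43.0], [71.0, 346.0], [508.0, 149.0], [441.0, 390.0]]
```

```bash
python3 - <<'E'
from h import *
K={c:dict(np.load(f"pics/{c}0.npz")) for c in("scene","side","wrist")}
C={"wrist":[(72,38,.096),(69,157,.032),(67,262,-.032),(60,357,-.096)],
"scene":[(418,205,.096),(384,228,.032),(348,253,-.032),(309,281,-.096)],
"side":[(378,335,.096),(470,259,-.096)]}
P={"silver":{"scene":(298,203),"side":(222,185),"wrist":(188,167)},"stylus":{"scene":(310,182),"side":(209,199),"wrist":(187,104)},"black":{"scene":(274,230),"side":(239,168),"wrist":(190,230)}}
off={"silver":(0,.01),"stylus":(.064,.0075),"black":(-.064,.01)}
# per-camera small calibration shift is allowed as a pixel bias (prior 1.5 px)
def res(v):
    M,t=TR(v);r=[];B=dict(zip(K,v[10:16].reshape(3,2)))
    for c,l in C.items():
        for u,w,y in l: r.append((proj(K[c],M@[-.27,y,.013]+t)[0]-np.array([u,w])/1.5+B[c])/1.)
    r.append((proj(K["wrist"],M@[0,.09,0]+t)[0]-np.array([498,157])/1.5+B["wrist"])/2)
    for i,(n,d) in enumerate(P.items()):
        y,z=off[n]; p=M@[v[4+2*i],v[5+2*i],z]+t
        for c,q in d.items(): r.append((proj(K[c],p)[0]-q+B[c])/1.5)
        r.append([(v[5+2*i]-y)/.004])
    r.append(v[10:16]/1.5)
    return np.concatenate(r)
x0=np.r_[np.load("tray.npy"),-.14,0,-.14,.06,-.13,-.06,np.zeros(6)]
s=least_squares(res,x0,loss="soft_l1",x_scale=np.r_[np.full(10,.01),np.ones(6)]);v=s.x;print(v.round(4));print(res(v).round(1).tolist())
np.save("tray.npy",v[:4])
M,t=TR(v); print("up x normal",M.round(3).tolist())
for c in("wrist","scene"):
    im=cv2.resize(K[c]["im"][...,::-1],(768,576)).copy()
    L=[([-.27,y,.013],[0,y,.013]) for y in(-.096,-.032,.032,.096)]+[([0,-.096,0],[0,.096,0]),([0,-.096,.032],[0,.096,.032])]
    for i,(h,w,z) in enumerate([(.022,.0,.02),(.0075,0,.015),(.022,0,.02)]):
        a,b=v[4+2*i:6+2*i]; q=[[a+sx*.07,b+sy*h,z] for sx,sy in((-1,-1),(1,-1),(1,1),(-1,1))]
        L+=[(q[j],q[(j+1)%4]) for j in range(4)]
    for a,b in L:
        p=(proj(K[c],[M@a+t,M@b+t])*1.5).round().astype(int); cv2.line(im,tuple(map(int,p[0])),tuple(map(int,p[1])),(0,255,255),1)
    cv2.imwrite(f"pics/ov_{c}.png",im)
a=cv2.imread("pics/ov_wrist.png")[:420,:620];cv2.imwrite("pics/ov1.png",a)
E
```

```text
[ 7.3940e-01 -1.7800e-02  3.1200e-02 -2.1890e-01 -1.4080e-01 -4.0000e-04
 -1.5250e-01  5.9000e-02 -1.2880e-01 -6.8900e-02  1.2534e+00  9.8040e-01
  9.8310e-01 -1.8540e-01  1.7500e-02  8.6350e-01]
[0.3, 0.3, -0.6, 0.4, -1.8, 0.5, 0.7, -0.7, -0.3, -1.6, 0.3, -1.0, 0.2, -0.4, -0.1, -0.1, -0.7, -1.1, -2.2, -1.4, 0.3, 0.6, -2.1, 1.4, 1.6, 0.8, 0.8, -1.0, -0.1, 0.2, 1.1, 0.0, 2.7, -0.2, -0.2, -1.2, -0.0, 1.9, 1.3, 1.7, 0.1, -1.3, -1.2, 0.8, 0.7, 0.7, -0.1, 0.0, 0.6]
up x normal [[0.955, 0.217, 0.203], [-0.212, 0.976, -0.045], [-0.208, 0.0, 0.978]]
```

View pics/ov1.png

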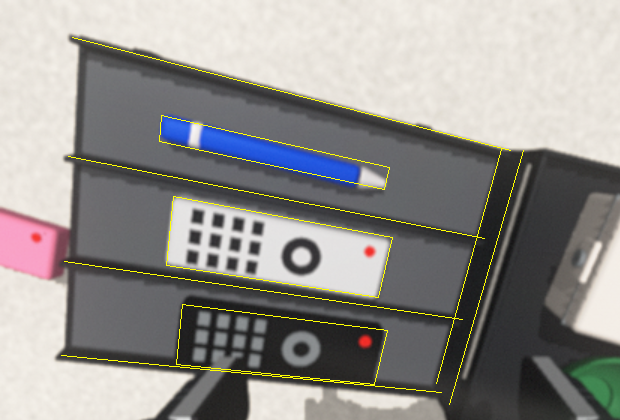

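View pics/ov_scene.png

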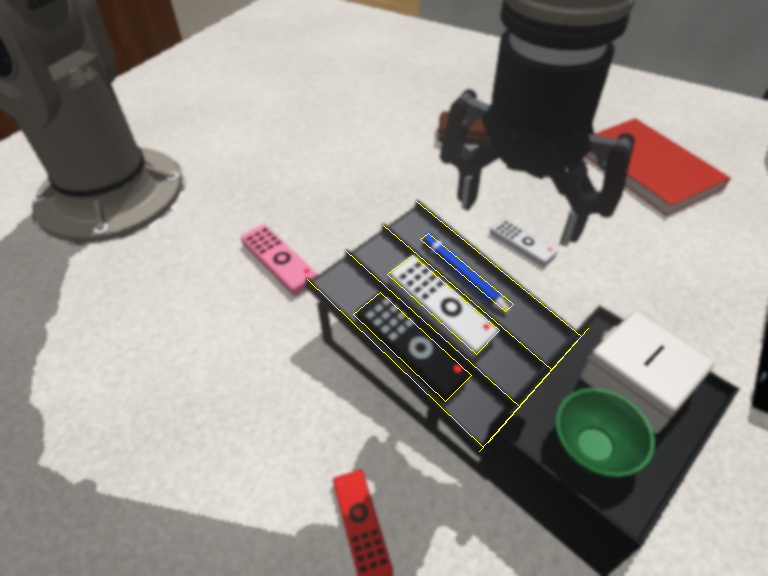

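The overlay matches both pictures. Lower ends sit short of the stop by about 71 mm (silver), 82 mm (stylus) and 59 mm (black). I'll close the gripper, square it to the tray and hover uphill of the silver remote.

```bash
cat >> h.py <<'E'
def st():
    o=monitor.get_obs(); M,t=TR(np.load("tray.npy")); q=np.array(o["tool_rot"]); Rt=R.from_quat(q[[1,2,3,0]])
    p=M.T@(np.array(o["eef_pos"])-t); return o,M,t,Rt,p
def go(target):
    o,M,t,Rt,p=st(); G=R.from_matrix(np.c_[M[:,0],-M[:,1],-M[:,2]])
    d=Rt.inv().apply(M@np.array(target)+t-o["eef_pos"])/.2; w=(Rt.inv()*G).as_rotvec()/np.pi
    print("t",o["t"],"tray tcp",p.round(4),"shift",d.round(4),"turn",w.round(4),"F",np.round(o["contact_force"],1),"grip",o["gripper_width"])
E
python3 -c "
from h import *
go([-.25,0,.07])"
```

```text
t 0.75 tray tcp [-0.1069  0.0034  0.1819] shift [ 0.1606 -0.8003  0.3985] turn [ 0.0596 -0.0478  0.5673] F [-0.1  0.2 -0.5] grip 1.0012382623019307
```

Emit:
jog_arm(plan=[{"x": 0.16, "y": -0.8, "z": 0.4, "wx": 0.0596, "wy": -0.0478, "wz": 0.567}, {"x": 0.16, "y": -0.8, "z": 0.4, "wx": 0.0596, "wy": -0.0478, "wz": 0.567}, {"x": 0.16, "y": -0.8, "z": 0.4, "wx": 0.0596, "wy": -0.0478, "wz": 0.567}, {"x": 0.16, "y": -0.8, "z": 0.4, "wx": 0.0596, "wy": -0.0478, "wz": 0.567}, {"x": 0.16, "y": -0.8, "z": 0.4, "wx": 0.0596, "wy": -0.0478, "wz": 0.567}, {"x": 0.16, "y": -0.8, "z": 0.4, "wx": 0.0596, "wy": -0.0478, "wz": 0.567}, {"x": 0.16, "y": -0.8, "z": 0.4, "wx": 0.0596, "wy": -0.0478, "wz": 0.567}, {"x": 0.16, "y": -0.8, "z": 0.4, "wx": 0.0596, "wy": -0.0478, "wz": 0.567}, {"x": 0.16, "y": -0.8, "z": 0.4, "wx": 0.0596, "wy": -0.0478, "wz": 0.567}, {"x": 0.16, "y": -0.8, "z": 0.4, "wx": 0.0596, "wy": -0.0478, "wz": 0.567}, {"x": 0.16, "y": -0.8, "z": 0.4, "wx": 0.0596, "wy": -0.0478, "wz": 0.567}, {"x": 0.16, "y": -0.8, "z": 0.4, "wx": 0.0596, "wy": -0.0478, "wz": 0.567}], hand=-1)

```text
t: 1.75
eef_pos: [0.5153, 0.0323, 0.1515]
tool_rot: [-0.01, 0.995, 0.037, -0.091]
contact_force: [-0.2, -0.5, -0.8]
gripper_width: 0.001
```

```bash
python3 -c "
from h import *
go([-.25,0,.05])"
```

```text
t 1.75 tray tcp [-2.497e-01  2.000e-04  6.990e-02] shift [-0.0037 -0.0027  0.0996] turn [ 0.0097 -0.0079  0.0924] F [-0.2 -0.5 -0.8] grip 0.0011950541784151074
```

Emit:
jog_arm(plan=[{"z": 0.1, "wx": 0.0097, "wy": -0.0079, "wz": 0.0924}, {"z": 0.1, "wx": 0.0097, "wy": -0.0079, "wz": 0.0924}, {"z": 0.1, "wx": 0.0097, "wy": -0.0079, "wz": 0.0924}, {"z": 0.1, "wx": 0.0097, "wy": -0.0079, "wz": 0.0924}])

```text
invalid input at $.plan[0]: expected keys x, y, z, wx, wy, wz
```

```bash
python3 - <<'E'
from h import *
go([-.25,0,.008])
k=cams.get_calibration("wrist"); im=cams.read_camera("wrist")
for t in ("silver_remote_mid","stylus_mid","black_remote_mid"): print(t,[(np.round(d["location"]).tolist(),round(d["confidence"],2)) for d in finder.place_of("wrist",t)][:3])
M,t=TR(np.load("tray.npy"))
print(proj(k,[M@np.array(p)+t for p in([-.141,0,.01],[-.1525,.059,.0075],[-.129,-.069,.01])]).round())
cv2.imwrite("pics/w1.png",cv2.resize(im[...,::-1],(768,576)))
E
```

```text
t 1.75 tray tcp [-2.497e-01  2.000e-04  6.990e-02] shift [-0.008  -0.0097  0.3094] turn [ 0.0097 -0.0079  0.0924] F [-0.2 -0.5 -0.8] grip 0.0011950541784151074
silver_remote_mid [([305.0, 49.0], 0.55)]
stylus_mid [([207.0, 37.0], 0.65), ([408.0, 61.0], 0.6)]
black_remote_mid [([408.0, 63.0], 0.85)]
[[302.  48.]
 [206.  38.]
 [410.  63.]]
```

View pics/w1.png

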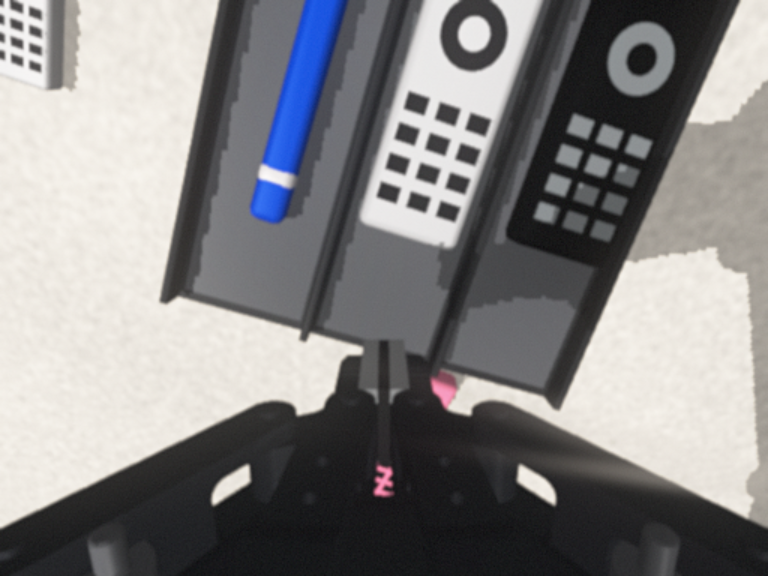

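The near view agrees with the predictions to 2–3 px. The closed fingers are in line with the middle lane, just uphill of the silver remote (end at about 410,235). The move was refused because every row needs all its keys, so I'm repeating it in full.

Emit:
jog_arm(plan=[{"x": 0, "y": 0, "z": 0.1, "wx": 0.0097, "wy": -0.0079, "wz": 0.0924}, {"x": 0, "y": 0, "z": 0.1, "wx": 0.0097, "wy": -0.0079, "wz": 0.0924}, {"x": 0, "y": 0, "z": 0.1, "wx": 0.0097, "wy": -0.0079, "wz": 0.0924}, {"x": 0, "y": 0, "z": 0.1, "wx": 0.0097, "wy": -0.0079, "wz": 0.0924}, {"x": 0, "y": 0, "z": 0.1, "wx": 0.0097, "wy": -0.0079, "wz": 0.0924}])

```text
t: 2.37
eef_pos: [0.5115, 0.0324, 0.1317]
tool_rot: [-0.011, 0.989, -0.102, -0.103]
contact_force: [-0.2, -0.8, 1.1]
gripper_width: 0.002
```

```bash
python3 -c "
from h import *
go([-.24,0,.008])"
```

```text
t 2.3667 tray tcp [-0.2492 -0.0005  0.0498] shift [ 0.0458 -0.002   0.2092] turn [ 0.0004 -0.0003  0.0043] F [-0.2 -0.8  1.1] grip 0.0016154507984545447
```

Now lower to about 8 mm above the floor in the middle lane, with slow final rows.

Emit:
jog_arm(plan=[{"x": 0.045, "y": 0, "z": 0.07, "wx": 0, "wy": 0, "wz": 0.004}, {"x": 0.045, "y": 0, "z": 0.13, "wx": 0, "wy": 0, "wz": 0.004}, {"x": 0.045, "y": 0, "z": 0.16, "wx": 0, "wy": 0, "wz": 0.004}, {"x": 0.045, "y": 0, "z": 0.18, "wx": 0, "wy": 0, "wz": 0.004}, {"x": 0.045, "y": 0, "z": 0.195, "wx": 0, "wy": 0, "wz": 0.004}, {"x": 0.045, "y": 0, "z": 0.205, "wx": 0, "wy": 0, "wz": 0.004}, {"x": 0.045, "y": 0, "z": 0.205, "wx": 0, "wy": 0, "wz": 0.004}])

```text
t: 2.95
eef_pos: [0.5118, 0.0325, 0.0898]
tool_rot: [-0.011, 0.989, -0.108, -0.103]
contact_force: [-0.4, -0.3, -0.3]
gripper_width: -0.0
```

```bash
python3 -c "
from h import *
go([-.151,0,.008])"
```

```text
t 2.95 tray tcp [-0.2403 -0.0003  0.0089] shift [ 0.4463 -0.0011  0.0048] turn [ 0.0004 -0.0003  0.0005] F [-0.4 -0.3 -0.3] grip -0.00031092880447070563
```

Emit:
jog_arm(plan=[{"x": 0.04, "y": 0, "z": 0.003, "wx": 0, "wy": 0, "wz": 0}, {"x": 0.075, "y": 0, "z": 0.003, "wx": 0, "wy": 0, "wz": 0}, {"x": 0.11, "y": 0, "z": 0.003, "wx": 0, "wy": 0, "wz": 0}, {"x": 0.145, "y": 0, "z": 0.003, "wx": 0, "wy": 0, "wz": 0}, {"x": 0.18, "y": 0, "z": 0.003, "wx": 0, "wy": 0, "wz": 0}, {"x": 0.215, "y": 0, "z": 0.003, "wx": 0, "wy": 0, "wz": 0}, {"x": 0.25, "y": 0, "z": 0.003, "wx": 0, "wy": 0, "wz": 0}, {"x": 0.285, "y": 0, "z": 0.003, "wx": 0, "wy": 0, "wz": 0}, {"x": 0.32, "y": 0, "z": 0.003, "wx": 0, "wy": 0, "wz": 0}, {"x": 0.355, "y": 0, "z": 0.003, "wx": 0, "wy": 0, "wz": 0}, {"x": 0.38, "y": 0, "z": 0.003, "wx": 0, "wy": 0, "wz": 0}, {"x": 0.4, "y": 0, "z": 0.003, "wx": 0, "wy": 0, "wz": 0}])

```text
t: 3.95
eef_pos: [0.5887, 0.0154, 0.0725]
tool_rot: [-0.011, 0.989, -0.108, -0.103]
contact_force: [-0.9, 0.6, 1.5]
gripper_width: -0.002
```

```bash
python3 - <<'E'
from h import *
go([-.151,0,.008])
M,t=TR(np.load("tray.npy"))
for c in("scene","side"):
    im=cams.read_camera(c);k=cams.get_calibration(c)
    cv2.imwrite(f"pics/{c}1.png",cv2.resize(im[...,::-1],(768,576)))
    print(c,[(np.round(d["location"]).tolist(),round(d["confidence"],2)) for d in finder.place_of(c,"silver_remote_mid")][:4], proj(k,[M@np.array([x,0,.01])+t for x in(-.07,-.08,-.09)]).round().tolist())
E
```

```text
t 3.95 tray tcp [-0.1596 -0.0003  0.0083] shift [ 0.0431 -0.0015  0.0015] turn [ 0.0004 -0.0003  0.0004] F [-0.9  0.6  1.5] grip -0.001981151617404538
scene [([324.0, 227.0], 0.87), ([348.0, 162.0], 0.87), ([240.0, 349.0], 0.84), ([186.0, 172.0], 0.69)] [[324.0, 231.0], [320.0, 227.0], [315.0, 223.0]]
side [([153.0, 286.0], 0.9), ([199.0, 179.0], 0.86), ([253.0, 156.0], 0.57)] [[195.0, 182.0], [199.0, 182.0], [203.0, 183.0]]
```

View pics/scene1.png

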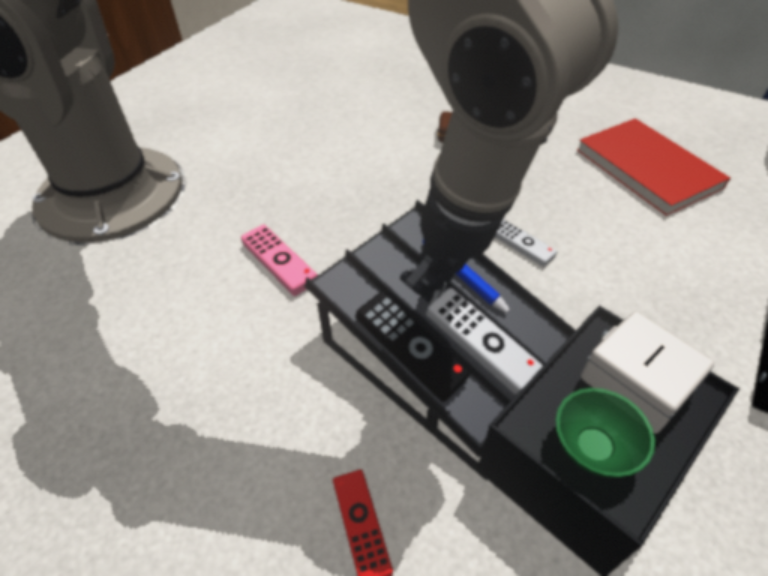

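The silver remote moved straight down the lane. Its lower end, at about (535,375), is now roughly 9 mm short of the stop, and the black remote hasn't moved. I'll creep on in 1 mm rows while watching the force.

Emit:
jog_arm(plan=[{"x": 0.01, "y": 0, "z": 0, "wx": 0, "wy": 0, "wz": 0}, {"x": 0.016, "y": 0, "z": 0, "wx": 0, "wy": 0, "wz": 0}, {"x": 0.022, "y": 0, "z": 0, "wx": 0, "wy": 0, "wz": 0}, {"x": 0.028, "y": 0, "z": 0, "wx": 0, "wy": 0, "wz": 0}, {"x": 0.032, "y": 0, "z": 0, "wx": 0, "wy": 0, "wz": 0}])

```text
t: 4.57
eef_pos: [0.5942, 0.0142, 0.0713]
tool_rot: [-0.011, 0.989, -0.108, -0.103]
contact_force: [-1.1, 0.3, 0.4]
gripper_width: -0.001
```

Emit:
jog_arm(plan=[{"x": 0.005, "y": 0, "z": 0, "wx": 0, "wy": 0, "wz": 0}, {"x": 0.01, "y": 0, "z": 0, "wx": 0, "wy": 0, "wz": 0}, {"x": 0.01, "y": 0, "z": 0, "wx": 0, "wy": 0, "wz": 0}])

```text
t: 4.82
eef_pos: [0.5955, 0.014, 0.0709]
tool_rot: [-0.011, 0.989, -0.108, -0.104]
contact_force: [-2.5, -0.0, 3.8]
gripper_width: 0.0
```

```bash
python3 -c "
from h import *
go([-.151,0,.008])"
```

```text
t 4.8167 tray tcp [-0.1525 -0.0002  0.0083] shift [ 0.0075 -0.0011  0.0013] turn [0.0004 0.0003 0.0005] F [-2.5 -0.   3.8] grip 0.0003140859941870479
```

Emit:
jog_arm(plan=[{"x": 0.005, "y": 0, "z": 0, "wx": 0, "wy": 0, "wz": 0}, {"x": 0.008, "y": 0, "z": 0, "wx": 0, "wy": 0, "wz": 0}, {"x": 0.008, "y": 0, "z": 0, "wx": 0, "wy": 0, "wz": 0}])

```text
t: 5.07
eef_pos: [0.5955, 0.014, 0.071]
tool_rot: [-0.011, 0.988, -0.108, -0.106]
contact_force: [-6.8, 0.4, 8.0]
gripper_width: 0.002
```

```bash
python3 -c "
from h import *
go([-.255,0.059,.06])"
```

```text
t 5.0667 tray tcp [-0.1525 -0.0002  0.0083] shift [-0.5133 -0.2965 -0.2566] turn [0.0004 0.0014 0.0005] F [-6.8  0.4  8. ] grip 0.0023015734047052774
```

The TCP stalled at x = -0.1525 and the force rose to about 10 N, so the silver remote is against the stop. Now back off, lift and cross to the stylus lane.

Emit:
jog_arm(plan=[{"x": -0.06, "y": 0, "z": 0, "wx": 0, "wy": 0, "wz": 0}, {"x": -0.15, "y": 0, "z": -0.05, "wx": 0, "wy": 0, "wz": 0}, {"x": -0.3, "y": 0, "z": -0.2, "wx": 0, "wy": 0, "wz": 0}, {"x": -0.4, "y": -0.05, "z": -0.3, "wx": 0, "wy": 0, "wz": 0}, {"x": -0.513, "y": -0.2, "z": -0.3, "wx": 0, "wy": 0, "wz": 0}, {"x": -0.513, "y": -0.296, "z": -0.26, "wx": 0, "wy": 0, "wz": 0}, {"x": -0.513, "y": -0.296, "z": -0.26, "wx": 0, "wy": 0, "wz": 0}, {"x": -0.513, "y": -0.296, "z": -0.26, "wx": 0, "wy": 0, "wz": 0}])

```text
t: 5.73
eef_pos: [0.5213, 0.0927, 0.1428]
tool_rot: [-0.011, 0.989, -0.106, -0.106]
contact_force: [0.3, 0.2, 0.1]
gripper_width: -0.0
```

```bash
python3 - <<'E'
from h import *
go([-.255,.059,.007])
k=cams.get_calibration("wrist"); im=cams.read_camera("wrist")
M,t=TR(np.load("tray.npy"))
for n in ("silver_remote_mid","stylus_mid","black_remote_mid"): print(n,[(np.round(d["location"]).tolist(),round(d["confidence"],2)) for d in finder.place_of("wrist",n)][:3])
print("pred",proj(k,[M@np.array(p)+t for p in([-.0715,0,.01],[-.1525,.059,.0075],[-.129,-.069,.01],[-.2225,.059,.0075])]).round().tolist())
cv2.imwrite("pics/w2.png",cv2.resize(im[...,::-1],(768,576)))
E
```

```text
t 5.7333 tray tcp [-0.255   0.0605  0.06  ] shift [0.0011 0.0069 0.2649] turn [0.0005 0.0014 0.0016] F [0.3 0.2 0.1] grip -0.00010886756330286345
silver_remote_mid [([353.0, 281.0], 0.9), ([57.0, 52.0], 0.8)]
stylus_mid [([260.0, 39.0], 0.96)]
black_remote_mid []
pred [[375.0, -129.0], [259.0, 45.0], [486.0, -1.0], [258.0, 162.0]]
```

View pics/w2.png

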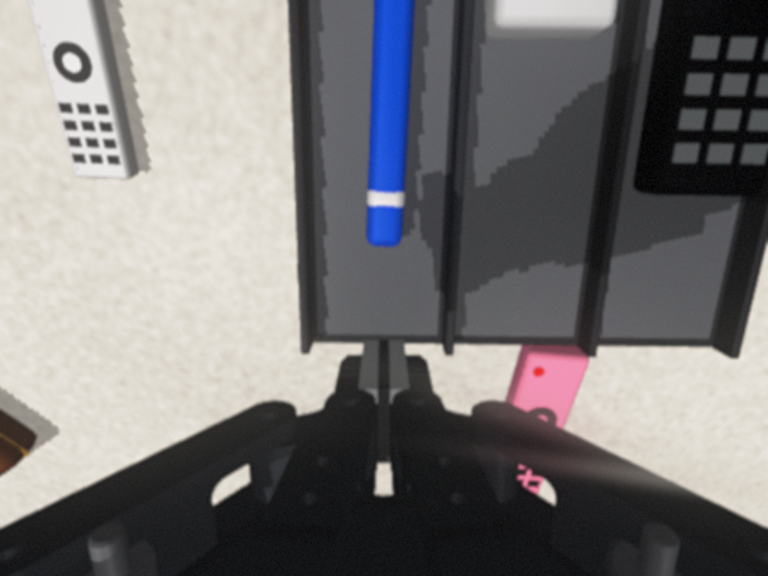

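The stylus end (385,243) is straight ahead of the closed fingers. Lower and push.

Emit:
jog_arm(plan=[{"x": 0.02, "y": 0.002, "z": 0.08, "wx": 0, "wy": 0, "wz": 0}, {"x": 0.03, "y": 0.002, "z": 0.15, "wx": 0, "wy": 0, "wz": 0}, {"x": 0.03, "y": 0.002, "z": 0.2, "wx": 0, "wy": 0, "wz": 0}, {"x": 0.03, "y": 0.002, "z": 0.235, "wx": 0, "wy": 0, "wz": 0}, {"x": 0.03, "y": 0.002, "z": 0.255, "wx": 0, "wy": 0, "wz": 0}, {"x": 0.03, "y": 0.002, "z": 0.265, "wx": 0, "wy": 0, "wz": 0}, {"x": 0.03, "y": 0.002, "z": 0.265, "wx": 0, "wy": 0, "wz": 0}])

```text
t: 6.52
eef_pos: [0.5161, 0.0902, 0.0899]
tool_rot: [-0.011, 0.988, -0.109, -0.106]
contact_force: [-0.2, 0.5, 1.0]
gripper_width: 0.0
```

```bash
python3 -c "
from h import *
go([-.160,0.06,.007])"
```

```text
t 6.5167 tray tcp [-0.2484  0.0569  0.0073] shift [ 0.442  -0.0158 -0.0008] turn [ 0.0006  0.0015 -0.0002] F [-0.2  0.5  1. ] grip 4.557201288761073e-05
```

Emit:
jog_arm(plan=[{"x": 0.01, "y": -0.014, "z": 0, "wx": 0, "wy": 0, "wz": 0}, {"x": 0.05, "y": -0.015, "z": 0, "wx": 0, "wy": 0, "wz": 0}, {"x": 0.09, "y": -0.015, "z": 0, "wx": 0, "wy": 0, "wz": 0}, {"x": 0.13, "y": -0.015, "z": 0, "wx": 0, "wy": 0, "wz": 0}, {"x": 0.17, "y": -0.015, "z": 0, "wx": 0, "wy": 0, "wz": 0}, {"x": 0.21, "y": -0.015, "z": 0, "wx": 0, "wy": 0, "wz": 0}, {"x": 0.25, "y": -0.015, "z": 0, "wx": 0, "wy": 0, "wz": 0}, {"x": 0.29, "y": -0.015, "z": 0, "wx": 0, "wy": 0, "wz": 0}, {"x": 0.33, "y": -0.015, "z": 0, "wx": 0, "wy": 0, "wz": 0}, {"x": 0.37, "y": -0.015, "z": 0, "wx": 0, "wy": 0, "wz": 0}, {"x": 0.41, "y": -0.015, "z": 0, "wx": 0, "wy": 0, "wz": 0}, {"x": 0.43, "y": -0.015, "z": 0, "wx": 0, "wy": 0, "wz": 0}])

```text
t: 7.52
eef_pos: [0.5999, 0.0744, 0.0713]
tool_rot: [-0.011, 0.988, -0.109, -0.106]
contact_force: [-0.4, 0.9, 0.8]
gripper_width: 0.003
```

```bash
python3 -c "
from h import *
go([-.1535,0.06,.007])"
```

```text
t 7.5167 tray tcp [-0.1612  0.0597  0.0068] shift [ 0.0385 -0.0016 -0.0012] turn [ 0.0007  0.0013 -0.0003] F [-0.4  0.9  0.8] grip 0.0025694993088564125
```

Emit:
jog_arm(plan=[{"x": 0.008, "y": 0, "z": 0, "wx": 0, "wy": 0, "wz": 0}, {"x": 0.015, "y": 0, "z": 0, "wx": 0, "wy": 0, "wz": 0}, {"x": 0.022, "y": 0, "z": 0, "wx": 0, "wy": 0, "wz": 0}, {"x": 0.03, "y": 0, "z": 0, "wx": 0, "wy": 0, "wz": 0}, {"x": 0.036, "y": 0, "z": 0, "wx": 0, "wy": 0, "wz": 0}, {"x": 0.036, "y": 0, "z": 0, "wx": 0, "wy": 0, "wz": 0}])

```text
t: 8.02
eef_pos: [0.6069, 0.0729, 0.0699]
tool_rot: [-0.011, 0.988, -0.109, -0.106]
contact_force: [-0.1, -1.0, 0.0]
gripper_width: 0.001
```

Emit:
jog_arm(plan=[{"x": 0.005, "y": 0, "z": 0, "wx": 0, "wy": 0, "wz": 0}, {"x": 0.008, "y": 0, "z": 0, "wx": 0, "wy": 0, "wz": 0}, {"x": 0.008, "y": 0, "z": 0, "wx": 0, "wy": 0, "wz": 0}])

```text
t: 8.27
eef_pos: [0.6085, 0.0725, 0.0695]
tool_rot: [-0.011, 0.988, -0.109, -0.106]
contact_force: [0.3, -0.6, 0.5]
gripper_width: 0.001
```

```bash
python3 -c "
from h import *
go([-.1535,0.06,.007])"
```

```text
t 8.2667 tray tcp [-0.1522  0.0598  0.0069] shift [-0.0065 -0.0012 -0.0006] turn [ 0.0006  0.0012 -0.0003] F [ 0.3 -0.6  0.5] grip 0.001274705685963043
```

Emit:
jog_arm(plan=[{"x": 0.005, "y": 0, "z": 0, "wx": 0, "wy": 0, "wz": 0}, {"x": 0.008, "y": 0, "z": 0, "wx": 0, "wy": 0, "wz": 0}, {"x": 0.008, "y": 0, "z": 0, "wx": 0, "wy": 0, "wz": 0}])

```text
t: 8.52
eef_pos: [0.609, 0.0725, 0.0694]
tool_rot: [-0.011, 0.988, -0.109, -0.107]
contact_force: [-4.5, 0.8, 5.6]
gripper_width: -0.002
```

```bash
python3 - <<'E'
from h import *
go([-.151,0.06,.007])
M,t=TR(np.load("tray.npy"))
for c in("scene","side"):
    im=cams.read_camera(c);k=cams.get_calibration(c)
    cv2.imwrite(f"pics/{c}2.png",cv2.resize(im[...,::-1],(768,576)))
    print(c,[(np.round(d["location"]).tolist(),round(d["confidence"],2)) for d in finder.place_of(c,"stylus_mid")][:4], proj(k,[M@np.array([x,.06,.0075])+t for x in(-.07,-.08,-.09)]).round().tolist())
    s=slice(100,290)
    a=im[120:260,150:330] if c=="side" else im[120:260,220:420]
    a=im[130:230,100:240] if c=="side" else im[130:290,230:430]
    cv2.imwrite(f"pics/{c}2c.png",cv2.resize(a[...,::-1],None,fx=3.5,fy=3.5,interpolation=cv2.INTER_CUBIC))
E
```

```text
t 8.5167 tray tcp [-0.1517  0.0598  0.0069] shift [ 0.0034 -0.001  -0.0008] turn [ 0.0007  0.002  -0.0003] F [-4.5  0.8  5.6] grip -0.0022134139006791268
scene [([344.0, 209.0], 0.88)] [[344.0, 211.0], [339.0, 208.0], [335.0, 204.0]]
side [([176.0, 194.0], 0.6)] [[174.0, 197.0], [178.0, 198.0], [182.0, 198.0]]
```

View pics/side2c.png

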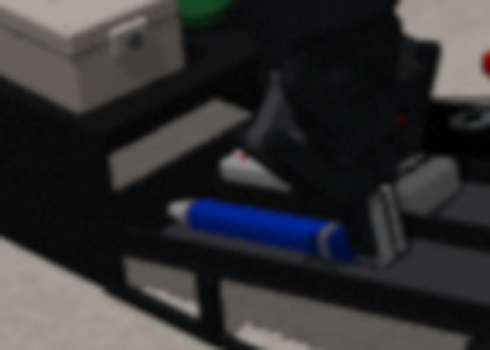

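The force stepped up to about 7 N with the stylus at the stop, matching the silver remote's contact position. Retreat and do a final check.

Emit:
jog_arm(plan=[{"x": -0.06, "y": 0, "z": 0, "wx": 0, "wy": 0, "wz": 0}, {"x": -0.15, "y": 0, "z": -0.05, "wx": 0, "wy": 0, "wz": 0}, {"x": -0.3, "y": 0, "z": -0.2, "wx": 0, "wy": 0, "wz": 0}, {"x": -0.4, "y": 0, "z": -0.4, "wx": 0, "wy": 0, "wz": 0}, {"x": -0.4, "y": 0, "z": -0.6, "wx": 0, "wy": 0, "wz": 0}, {"x": -0.4, "y": 0, "z": -0.8, "wx": 0, "wy": 0, "wz": 0}, {"x": -0.4, "y": 0, "z": -0.8, "wx": 0, "wy": 0, "wz": 0}, {"x": -0.4, "y": 0, "z": -0.8, "wx": 0, "wy": 0, "wz": 0}])

```text
t: 9.38
eef_pos: [0.5686, 0.0822, 0.2455]
tool_rot: [-0.012, 0.989, -0.109, -0.104]
contact_force: [-1.1, -0.3, -0.6]
gripper_width: -0.002
```

```bash
python3 - <<'E'
from h import *
go([-.2,0,.1])
M,t=TR(np.load("tray.npy"));P={}
for c in("scene","side","wrist"):
    im=cams.read_camera(c);k=cams.get_calibration(c)
    for n,p in(("silver_remote_mid",[-.0705,0,.01]),("stylus_mid",[-.07,.06,.0075]),("black_remote_mid",[-.129,-.069,.01])):
        pr=proj(k,M@np.array(p)+t)[0]; e=proj(k,M@(np.array(p)-[.01,0,0])+t)[0]
        L=[d["location"] for d in finder.place_of(c,n)]
        if L:
            b=min(L,key=lambda q:np.hypot(*(q-pr))); u=e-pr; print(c,n,"off px",(b-pr).round(1),"uphill mm",round(10*float((b-pr)@u/(u@u)),1))
    cv2.imwrite(f"pics/{c}3.png",cv2.resize(im[...,::-1],(768,576)))
E
```

```text
t 9.3833 tray tcp [-0.229   0.0605  0.1705] shift [0.1448 0.3029 0.3522] turn [-0.0003 -0.0002 -0.0002] F [-1.1 -0.3 -0.6] grip -0.0015552484128633806
scene silver_remote_mid off px [ 1.7 -0. ] uphill mm -2.2
scene stylus_mid off px [-0.9 -4.7] uphill mm 6.7
scene black_remote_mid off px [-1.6 -3.1] uphill mm 5.7
side silver_remote_mid off px [ 0.8 -2. ] uphill mm 1.3
side stylus_mid off px [ 0.3 -5.7] uphill mm -2.1
side black_remote_mid off px [ 1.1 -2.9] uphill mm 1.7
wrist silver_remote_mid off px [-204.7   97.1] uphill mm 83.0
wrist stylus_mid off px [140.8  74.4] uphill mm 58.0
wrist black_remote_mid off px [-0.2  3.8] uphill mm 3.3
```

View pics/wrist3.png

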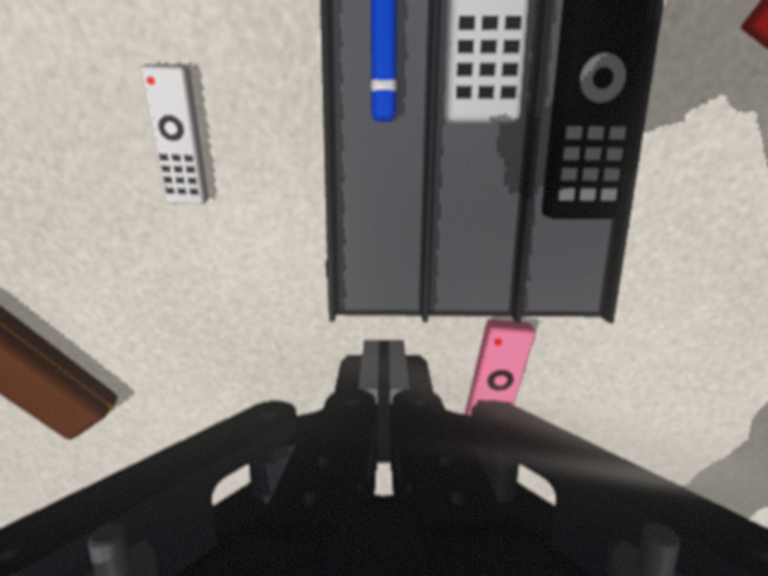

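View pics/scene3.png

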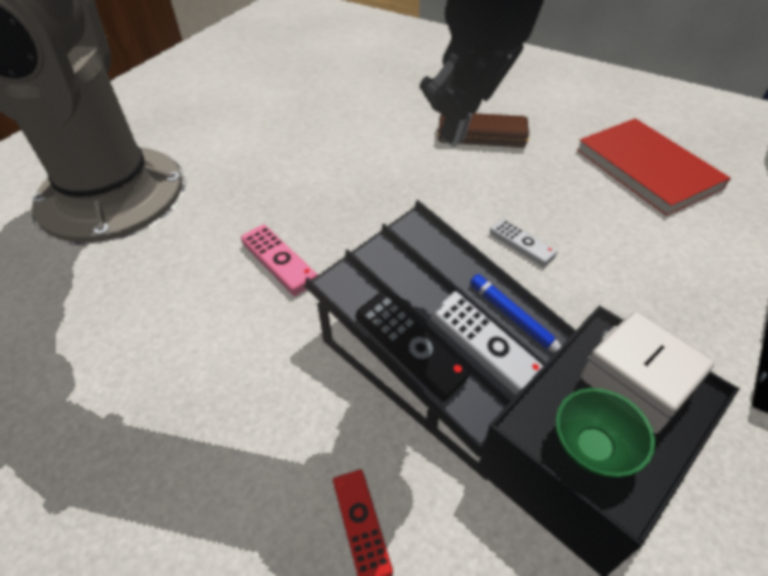

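The wrist view shows the uphill ends of the stylus (383,120) and the silver remote (485,120) level with each other, both lying flat. The black remote is unmoved and the arm is clear, so I'm handing in.

```bash
python3 -c "
from h import *
print(bot.hand_in(), monitor.get_obs()['t'])"
```

```text
the job is handed in; nothing more can be done
the job is handed in; nothing more can be done
```

I slid the silver remote (middle lane) and the blue stylus (left lane) down the slope with the closed gripper, and handed the job in. The last state I read before that was at about t = 9.4 s. The hand-in gave no verdict.

- **Contact with the stop:** each push ended in a force rise, about 10 N for the silver remote and 7 N for the stylus. The tool stalled within 1 mm of the same distance from the stop both times. In the final wrist picture their uphill ends are level and both lie flat.
- **Black remote:** it looks unmoved in the pictures. The network's readings put it 2 to 6 mm from my first estimate, which is within their noise.
- **Disagreements:**
    - The scene camera's network put the stylus 7 mm uphill of the stop, while the side camera's put it 2 mm past. I trusted the contact force and the level ends.
    - The final wrist readings for the silver remote and stylus were discarded, because their centres were probably out of that view and the network had matched something else.
- **Refused move:** one move call was refused for missing keys and moved nothing; I resent it in full.

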